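Stack the dish tray on the tray in the dock

ROBOT

A 7-joint arm with a two-finger parallel gripper is mounted at the origin on a cart in front of the work surface, level with it; the furniture and walls round the work are solid. World frame = base frame: x ahead of the robot, y to its left, z up, the work surface at z = 0. Lengths are in m, angles in degrees, forces in N, time in s.
With the tool pointing down it reaches from about 0.425 to 0.875 m from the base axis. Payload 4.7 kg.
Tool frame: the origin (TCP) lies between the finger pads; the fingertips stand 11 mm ahead of it and the grasp point (between the pads) lies 8 mm behind it (env.tcp_to_tips is the distance from the TCP to the fingertips, in m); z points along the fingers, y is the line along which they close (so a half turn about z gives the same grasp; the last joint's range is limited). The gripper opens to 87 mm and grips with 3 to 60 N. Pads are 19 mm wide; open, the fingers measure 117 mm over their backs; the gripper's body (75 mm by 190 mm) begins 51 mm behind the grasp point.
Start: joints at [65.552, 18.392, -4.016, 83.108, 1.295, 78.541, -3.26], TCP at [0.277, -0.588, 0.234] pointing down, gripper open.
Joint ranges: [-163.93, 163.93], [-17.29, 119.83], [-79.2, 71.16], [3.27, 140.29], [-89.18, 269.18], [5.43, 117.66], [-154.24, 154.24]. Speed limits (degrees/s): [147.25, 147.25, 180, 180, 180, 180, 180].

INTERFACE

Orientations are given as [roll, pitch, yaw] about the fixed x, y, z axes, in that order (R = Rz(yaw) Ry(pitch) Rx(roll)).
In Python, from cell import env, viewer gives the robot as it stands.
- The arm moves only by the tool step_arm, never from a script. Its arguments are lists of equal length, an entry for each row: "delta_pos": the shift along the tool's x, y, z in units of 0.2 m (1.0 is 0.2 m), a list of three; "rot": the turn, a rotation vector about the tool's x, y, z in units of 1.5 rad (1.0 is 1.5 rad), a list of three; "gripper": the gripper command: -1 is shut, 1 is fully open, values between are in proportion. A call has 1 to 20 rows; each row is the pose to reach, as a shift and turn from the pose commanded when the call began, along the tool's axes at that moment; what a row does not reach only later rows make up. A row lasts 1/8 s, in which the tool goes at most 62.5 mm and 10.7 degrees, less where a joint would pass 70% of its speed; a pose out of reach is approached as far as the arm can. A call with a number of a shift or a turn outside -1 to 1 is refused whole. A call with a gripper value outside its range is refused whole. The fingers move at their own pace and stop on an object; "squeeze" is the grip in N (left out, the last holds). Time passes only in rows, so rows that repeat a pose let the fingers close. It gives the time, the measured TCP pose, the force, the opening and the grip force at its end, in the units of the state.
- env.get_obs(): the state, without advancing time (a new reading comes with each control period).
- viewer.read_camera(name): name is "scene" or "top" or "wrist"; returns a dict with "img" (400x640x3 uint8, red, green, blue), "fx", "fy", "cx", "cy" (pixels), "dist" ([k1, k2, p1, p2, k3] as OpenCV has them; the pictures are not rectified), "pose" (4x4, takes a point from camera to world coordinates). Camera axes: x right, y down, z forward; pixel columns grow to the right and rows downward; lengths in m; the calibration is good to about 2 mm. A picture is of the moment at which its call begins. There is no depth.
- env.sign_off(): hands the job in; it is judged then, once.
The state is a dict: "time_s": time; "qpos": joint angles; "joint_velocities": joint speeds; "effort": joint torques, N m; "tool_pos": TCP position; "tool_rot": TCP orientation; "force": force on the tool from outside, world axes, zero at the start; "wrist_torque": the same for the moment, N m; "grip_width": finger opening in m; "grasp_force": force on a finger pad.
Only numpy, scipy, OpenCV 4.12 (cv2) and the standard library are available. Lean on these libraries where they do the work, as an engineer would, in place of code of your own. Each camera call takes 0.05 s, during which the arm holds its last target. There are 200 camera calls.

TASK

Lift the tray with the two culture dishes by its upright handle and stack it on the tray in the dock, so that all four feet drop fully home into the corner sockets and it sits level, then let go. The lower tray stands in its dock with some play, so find the sockets gently by feel, for instance by sliding the feet over the landings up to the far and left ribs, and never push, press or drop the tray hard on what is below. Both dishes must stay lying in their places, and the other things on the table where they are.

Things in the scene. Friction and masses are not known exactly. Their poses are not given: they have to be found in the camera images.
- tray_handle (a point): Grip point of the loose upper tray, on its handle: an upright fin 44 mm long (tray x), 14 mm thick (tray y); squeeze the 14 mm. Fin top 20 mm above this point, fin sides free down to 45 mm below it. Tray walls end 44 mm below, dishes 47 mm below, foot tips 85 mm below. At the start it stands on the table at the front left. z up.
- upper_tray: The same tray: grey, 120 mm (x) by 160 mm (y), 0.35 to 0.6 kg with its two dishes. Origin in the plane of the foot tips, under the middle. Four square feet (lugs), 12x12 mm, 20 mm long, at x = +-44, y = +-62 mm; tray underside 20 mm above the origin. Its yaw differs from the dock's at the start. It fits either way round (half turn).
- dock_center (a point): Middle of the dock's inner floor, 6 mm above the table. The lower tray (grey, 140x176 mm) stands here parallel to the dock, but WITH PLAY: its middle lies up to 5 mm off this point along x and up to 5 mm along y, each time differently; its true place is not reported. Over 100 N is needed to shift it. x points away from the robot at yaw 0, y left, z up.
- dock: Fixed dock plate 164x200 mm with a low curb, farther back on the table, carrying the lower tray; origin on the table under its middle, axes as dock_center. The lower tray has four square sockets 14x14 mm, 10 mm deep, at x = +-44, y = +-62 mm from the lower tray's middle (1 mm play round each foot).
- deck_level (a point): Above dock_center at the height of the flat landing decks (46 mm above dock_center). Beside each socket the deck runs 18 mm to the near side (-x) and 18 mm to the right (-y); at its far (+x) and left (+y) side an L-shaped rib stands 7 mm above the deck, flush with the socket wall: a foot against both ribs is over its socket.
- seat_level (a point): Above dock_center at the height of the socket floors (36 mm above dock_center). Fully home, the foot tips rest here: tray_handle is then 121 mm above dock_center. With the feet still on the decks it is 131 mm above dock_center.
- dish_left: Round clear culture dish with lid, 60 mm diameter, 15 mm high, loose in the +y compartment of the upper tray; origin under its centre.
- dish_right: The same kind of dish, loose in the -y compartment of the upper tray.
- nest_left (a point): Place of dish_left in the upper tray, on the compartment floor (tray x = 0, y = +43 mm, 62 mm below tray_handle).
- nest_right (a point): Place of dish_right in the upper tray (tray x = 0, y = -43 mm).
- light_source: Fixed tall lamp box at the back left, 200 mm deep (x), 160 mm wide (y), 205 mm high; origin under its middle. It stands close to the straight way from the tray's start to the dock: carry the tray round its front right corner (first to the right, then ahead).
- oil_bottle: small white dropper bottle with a red pointed cap, 24 mm diameter, 54 mm high; bystander; origin under its centre
- wipe_jar: round white jar, 56 mm diameter, 75 mm high; bystander; origin under its centre
- tape_roll: flat black tape roll lying down, 62 mm diameter, 19 mm high; bystander; origin under its centre
- lens_can: clear can with black screw lid, 45 mm diameter, 64 mm high; bystander; origin under its centre
- cover_box: small square white box, 33x33x19 mm; bystander; origin under its centre

How it is judged:
By the outcome, as a careful person would: the job done as asked, in the order asked, and still so for the second after the job is handed in, with the robot touching nothing.
It also fails if it takes over 51 s, if anything falls off the work surface, if the arm or the gripper's body presses on something with over 40 N, if the wrist force passes 120 N, or if a joint passes its speed limit or range.

## Working session

There is one attempt and no reset: what is moved stays moved. The work goes in short steps, Python scripts to look and compute and a tool call to move; the robot and the scene stay as the last step left them, time stands still between calls to the robot, and variables do not carry over. Pictures are saved under pics/ and viewed, at most 10 in all, crops included, and the job is handed in when it is done.

Besides the shell and the picture viewer there is one more tool, called after "Call:" as a command line: name --argument value ..., lists and objects as JSON in quotes. step_arm: Moves the arm, as the interface text tells. Shifts and turns lie within -1 to 1; 1 stands for 0.2 m of shift or 1.5 rad of turn. Its arguments: {"type":"object","properties":{"delta_pos":{"type":"array"},"rot":{"type":"array"},"gripper":{"type":"array"},"squeeze":{"type":"number"}},"required":["delta_pos","rot","gripper"]}

```bash
ls; mkdir -p pics; python3 - <<'E'
from cell import env, viewer
import cv2
o=env.get_obs(); print({k:o[k] for k in("time_s","tool_pos","tool_rot","force","grip_width")})
ims=[]
for n in("scene","top"):
    c=viewer.read_camera(n); cv2.imwrite(f"pics/{n}0.png",c["img"][:,:,::-1]); print(n,c["fx"],c["fy"],c["cx"],c["cy"],c["dist"],c["pose"])
E
```

```text
pics
{'time_s': 0.0, 'tool_pos': array([ 0.27706274, -0.58739771,  0.23244269]), 'tool_rot': array([-1.79888629e+02,  5.48161289e-03,  2.52589219e+01]), 'force': array([ 1.24686658,  0.35718697, -0.54911444]), 'grip_width': 0.08720289738940663}
scene 465.22764197250194 465.22764197250194 318.29328184423053 202.9871122400089 [0.03987165 0.         0.         0.         0.        ] [[-0.47183662 -0.46311686  0.75026193 -0.39379198]
 [-0.88148048  0.26615263 -0.39007044  0.50740966]
 [-0.01903599 -0.84539077 -0.53380903  0.7574266 ]
 [ 0.          0.          0.          1.        ]]
top 402.93719056609314 402.93719056609314 313.81542788559847 202.11728855237035 [-0.02700392  0.          0.          0.          0.        ] [[-0.01109342 -0.99153762  0.1293448   0.39110906]
 [-0.99970311  0.00819131 -0.02294745  0.01260392]
 [ 0.02169376 -0.12956097 -0.99133412  1.21001992]
 [ 0.          0.          0.          1.        ]]
```

View pics/scene0.png

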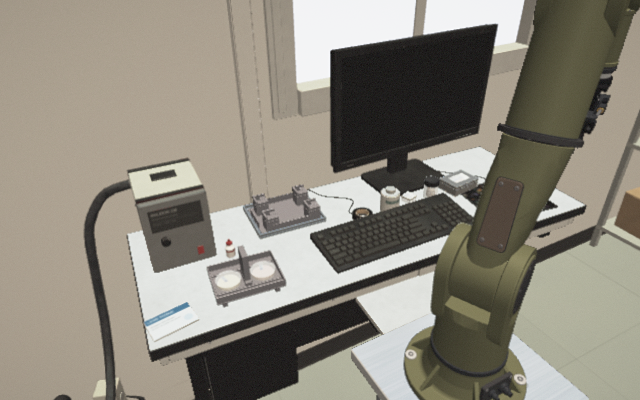

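View pics/top0.png

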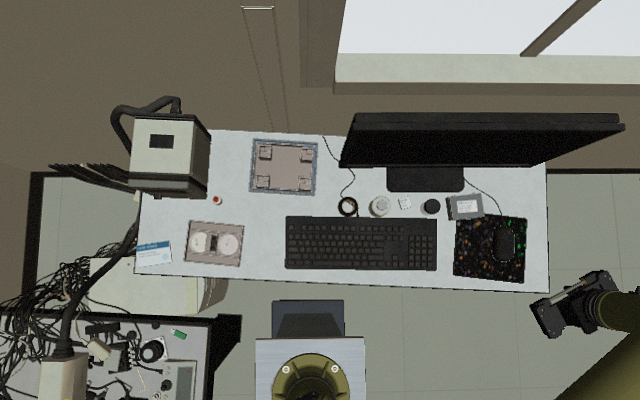

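The scene picture shows the loose tray front left, around (246,275), with the dock behind it at (283,207) and the lamp box at (175,215). In the top view the tray is at (214,243), the dock at (283,167), the lamp at (170,155) and the oil bottle at (216,200). I'll crop the top view for measuring.

```bash
cat > h.py <<'E'
import numpy as np, cv2
def cast(c,uv,z):
    K=np.array([[c["fx"],0,c["cx"]],[0,c["fy"],c["cy"]],[0,0,1.]])
    p=cv2.undistortPoints(np.float64(uv).reshape(-1,1,2),K,np.float64(c["dist"])).reshape(-1,2)
    d=np.c_[p,np.ones(len(p))]@c["pose"][:3,:3].T; o=c["pose"][:3,3]
    return o+d*((z-o[2])/d[:,2])[:,None]
E
python3 - <<'E'
from cell import env, viewer
import cv2,numpy as np
from h import cast
c=viewer.read_camera("top"); im=c["img"]
cv2.imwrite("pics/top1.png",cv2.resize(im[120:275,120:330,::-1],None,fx=3.8,fy=3.8,interpolation=cv2.INTER_CUBIC)[:600,:800])
g=im.astype(int); gray=cv2.cvtColor(im,cv2.COLOR_RGB2GRAY)
m=((gray<175)).astype(np.uint8)
n,l,s,ce=cv2.connectedComponentsWithStats(m)
for name,uv in(("tray",(235,228)),("dock",(255,165))):
    best=None
    for i in range(1,n):
        x,y,w,h,a=s[i]
        if x-3<=uv[0]<=x+w+3 and y-3<=uv[1]<=y+h+3 and 300<a<20000:
            pts=np.argwhere(l==i)[:,::-1].astype(np.float32)
            r=cv2.minAreaRect(pts); b=cv2.boxPoints(r)
            print(name,s[i],r,b.tolist()); print(cast(c,b,.041 if name=="tray" else .01).round(4).tolist())
E
```

```text
tray [ 183  219   62   49 1912] ((213.59902954101562, 243.00990295410156), (58.110172271728516, 43.682132720947266), 5.7105937004089355) [[182.51487731933594, 261.85150146484375], [186.8614044189453, 218.38613891601562], [244.6831817626953, 224.16830444335938], [240.33665466308594, 267.6336669921875]]
[[0.3744, 0.3632, 0.041], [0.4991, 0.3542, 0.041], [0.4809, 0.1866, 0.041], [0.3565, 0.1978, 0.041]]
dock [ 248  137   71   60 3682] ((283.2677307128906, 166.48451232910156), (68.18196868896484, 55.476844787597656), 3.814074993133545) [[247.40713500976562, 191.893798828125], [251.09738159179688, 136.53982543945312], [319.1283264160156, 141.07522583007812], [315.4380798339844, 196.42919921875]]
[[0.5803, 0.1841, 0.01], [0.7518, 0.1747, 0.01], [0.7364, -0.0336, 0.01], [0.5649, -0.0203, 0.01]]
```

View pics/top1.png

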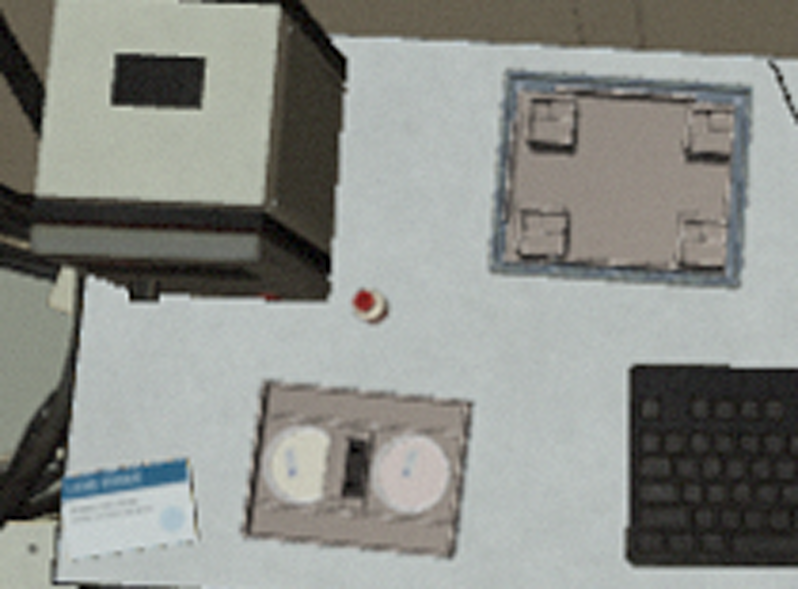

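The crop shows the tray centred at about (213.6,243) full-frame, with yaw near -5.5°. The fin is in the middle, running along tray x. The dock is at (283,166.5) with yaw near -4°, and each lower-tray landing is visible. I'll approach the tray now.

Call:
step_arm --delta_pos '[[0.25,-0.21,-0.1],[0.5,-0.42,-0.15],[0.75,-0.64,-0.15],[1.0,-0.85,-0.15],[1.0,-0.85,-0.15],[1.0,-0.85,-0.15]]' --rot '[[0,0,0.09],[0,0,0.18],[0,0,0.27],[0,0,0.36],[0,0,0.36],[0,0,0.36]]' --gripper '[[1],[1],[1],[1],[1],[1]]'

```text
$.gripper[0]: bad value
```

```bash
cat >> h.py <<'E'
def delta(o,xyz,yaw):
    """units for step_arm from measured pose o to world xyz,yaw"""
    from scipy.spatial.transform import Rotation as Ro
    R=Ro.from_euler("xyz",o["tool_rot"],degrees=True); T=Ro.from_euler("xyz",[180,0,yaw],degrees=True)
    return (R.inv().apply(np.array(xyz)-o["tool_pos"])/.2).round(3), ((R.inv()*T).as_rotvec()/1.5).round(3)
E
python3 - <<'E'
from cell import env; from h import *
o=env.get_obs(); print(o["time_s"],o["tool_pos"],o["tool_rot"],delta(o,[.45,-.14,.26],-5.5),delta(o,[.41,.2755,.25],-5.5))
E
```

```text
0.15 [ 0.2770892  -0.58753791  0.2327083 ] [-1.79916336e+02  6.82785717e-03  2.52561119e+01] (array([ 1.737, -1.655, -0.134]), array([-0.001,  0.   ,  0.358])) (array([ 2.442, -3.619, -0.081]), array([-0.001,  0.   ,  0.358]))
```

Call:
step_arm --delta_pos '[[0.25,-0.21,-0.1],[0.5,-0.42,-0.15],[0.75,-0.64,-0.15],[1.0,-0.85,-0.15],[1.0,-0.85,-0.15],[1.0,-0.85,-0.15]]' --rot '[[0,0,0.09],[0,0,0.18],[0,0,0.27],[0,0,0.36],[0,0,0.36],[0,0,0.36]]' --gripper '[1,1,1,1,1,1]'

```text
time_s: 0.9
tool_pos: [0.386, -0.3482, 0.2636]
tool_rot: [180.0, 0.0, -5.5]
force: [0.8, -0.6, 0.2]
grip_width: 0.087
grasp_force: 0.0
```

Call:
step_arm --delta_pos '[[0.06,-0.25,0],[0.13,-0.5,0],[0.2,-0.75,0],[0.25,-1.0,0],[0.25,-1.0,0]]' --rot '[[0,0,0],[0,0,0],[0,0,0],[0,0,0],[0,0,0]]' --gripper '[1,1,1,1,1]'

```text
time_s: 1.52
tool_pos: [0.4563, -0.1528, 0.2637]
tool_rot: [-180.0, -0.0, -5.4]
force: [-0.1, 0.1, 0.2]
grip_width: 0.0871
grasp_force: 0.0
```

Call:
step_arm --delta_pos '[[0,-0.25,0],[0,-0.5,0],[0,-0.75,0],[0,-1.0,0],[0,-1.0,0]]' --rot '[[0,0,0],[0,0,0],[0,0,0],[0,0,0],[0,0,0]]' --gripper '[1,1,1,1,1]'

```text
time_s: 2.15
tool_pos: [0.4757, 0.0457, 0.2637]
tool_rot: [-179.9, -0.0, -5.5]
force: [-0.6, -0.5, 0.4]
grip_width: 0.087
grasp_force: 0.0
```

Call:
step_arm --delta_pos '[[-0.1,-0.25,0],[-0.2,-0.5,0],[-0.28,-0.75,0],[-0.28,-1.0,0],[-0.28,-1.0,0]]' --rot '[[0,0,0],[0,0,0],[0,0,0],[0,0,0],[0,0,0]]' --gripper '[1,1,1,1,1]'

```text
time_s: 2.78
tool_pos: [0.4401, 0.2498, 0.2635]
tool_rot: [-179.9, 0.0, -5.5]
force: [0.4, -1.2, 0.3]
grip_width: 0.087
grasp_force: 0.0
```

```bash
python3 - <<'E'
from cell import env,viewer; from h import *
c=viewer.read_camera("wrist"); cv2.imwrite("pics/w0.png",c["img"][:,:,::-1])
o=env.get_obs(); print(o["time_s"],o["tool_pos"],o["tool_rot"],c["fx"],c["dist"],c["pose"].round(4))
E
```

```text
2.825 [0.44052933 0.24734578 0.26316745] [ 1.79995042e+02  4.91484433e-02 -5.72354583e+00] 320.10397243037545 [-0.0025472  0.         0.         0.         0.       ] [[-0.0966 -0.9546 -0.2817  0.5181]
 [-0.9953  0.0923  0.0288  0.2426]
 [-0.0015  0.2831 -0.9591  0.4142]
 [ 0.      0.      0.      1.    ]]
```

View pics/w0.png

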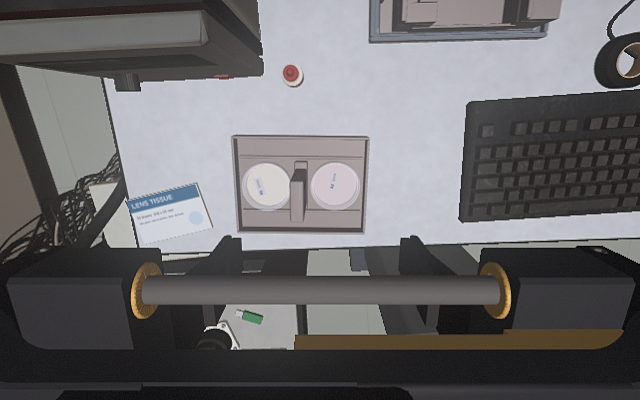

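The wrist view shows the tray rim with corners near (232,136), (369,136), (366,231) and (238,232). The fin is at (299,190), and both dishes lie flat in their places. Next I'll measure the rim, the fin and the lower tray's position.

```bash
python3 - <<'E'
from cell import env,viewer; from h import *
c=viewer.read_camera("wrist"); g=cv2.cvtColor(c["img"],cv2.COLOR_RGB2GRAY)
m=(g<190).astype(np.uint8); m[:128]=0;m[240:]=0;m[:,:225]=0;m[:,380:]=0
n,l,s,_=cv2.connectedComponentsWithStats(m); i=1+s[1:,4].argmax(); print(s[i])
cs,_=cv2.findContours((l==i).astype(np.uint8),cv2.RETR_EXTERNAL,cv2.CHAIN_APPROX_NONE)
p=max(cs,key=len).reshape(-1,2)
w=cast(c,p,.041)[:,:2].astype(np.float32)
# edge line fits in pixel bands
def line(sel): 
    q=w[sel]; return cv2.fitLine(q,cv2.DIST_HUBER,0,.001,.001).ravel()
u,v=p[:,0],p[:,1]
for nm,sel in(("far",(v<142)&(u>245)&(u<355)),("near",(v>224)&(u>250)&(u<355)),("left",(u<250)&(v>145)&(v<222)),("right",(u>355)&(v>145)&(v<222))):
    L=line(sel); print(nm,sel.sum(),L,np.degrees(np.arctan2(L[1],L[0])))
print(cv2.minAreaRect(w))
x=cv2.resize(c["img"][125:245,225:380,::-1],None,fx=5,fy=5,interpolation=cv2.INTER_CUBIC);cv2.imwrite("pics/w1.png",x)
E
```

```text
[  228   135   139   101 10312]
far 109 [0.10007786 0.9949796  0.49143675 0.271413  ] 84.25634
near 104 [0.10011107 0.9949763  0.3701985  0.28163746] 84.25443
left 76 [ 0.99410987 -0.10837687  0.4421406   0.35488966] -6.2217574
right 76 [ 0.99415076 -0.10800139  0.42620733  0.19648905] -6.2001166
((0.43050524592399597, 0.2760317921638489), (0.1604934185743332, 0.12292511761188507), 83.7068862915039)
```

View pics/w1.png

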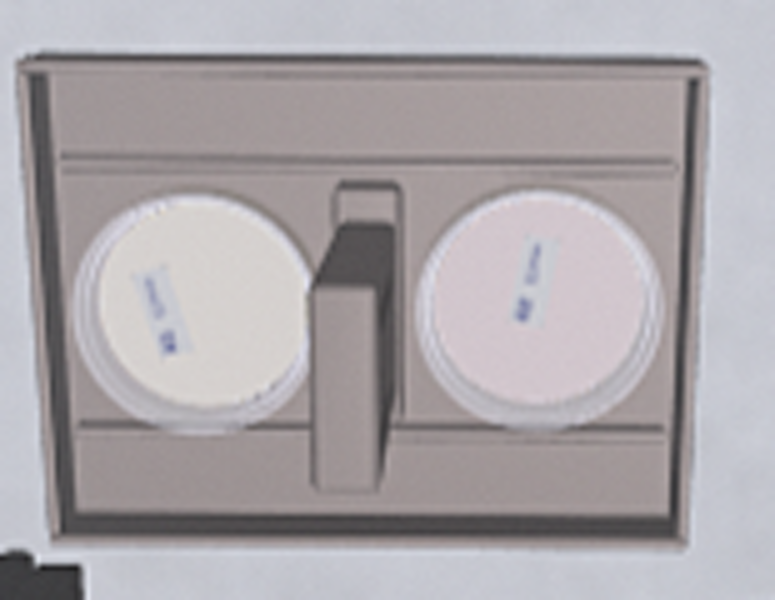

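The crop shows the fin top as a rectangle with corners near (313,287), (376,285), (378,490) and (312,488). That puts its centre at about (294,202.4) full-frame.

```bash
python3 - <<'E'
from cell import env,viewer; from h import *
c=viewer.read_camera("wrist")
q=np.array([[313,287],[376,285],[378,490],[312,488]])/5+[225-.4,125-.4]
w=cast(c,q,.105); print(w.round(4),w.mean(0)); d=w[1:3].mean(0)*0+(w[0]+w[1]-w[2]-w[3]);print(np.degrees(np.arctan2(d[1],d[0])))
o=env.get_obs();f=(w.mean(0)[:2]+[.4305,.2761])/2; print(o["tool_pos"],f,delta(o,[*f,.13],-6.),delta(o,[*f,.077],-6.))
E
```

```text
[[0.452  0.2782 0.105 ]
 [0.4511 0.2658 0.105 ]
 [0.4083 0.2705 0.105 ]
 [0.4102 0.2839 0.105 ]] [0.43038156 0.27461537 0.105     ]
-7.098310274379435
[0.44068522 0.2456475  0.26304678] [0.43044078 0.27535769] (array([-0.066, -0.143,  0.665]), array([0.001, 0.   , 0.001])) (array([-0.066, -0.144,  0.93 ]), array([0.001, 0.   , 0.001]))
```

Call:
step_arm --delta_pos '[[-0.066,-0.145,0.1],[-0.066,-0.145,0.3],[-0.066,-0.145,0.5],[-0.066,-0.145,0.65],[-0.066,-0.145,0.65],[-0.066,-0.145,0.75],[-0.066,-0.145,0.85],[-0.066,-0.145,0.93],[-0.066,-0.145,0.93],[-0.066,-0.145,0.93]]' --rot '[[0,0,0],[0,0,0.003],[0,0,0.003],[0,0,0.003],[0,0,0.003],[0,0,0.003],[0,0,0.003],[0,0,0.003],[0,0,0.003],[0,0,0.003]]' --gripper '[1,1,1,1,1,1,1,1,1,1]'

```text
time_s: 4.18
tool_pos: [0.429, 0.2794, 0.0778]
tool_rot: [-180.0, -0.0, -5.9]
force: [-0.3, 0.3, 0.3]
grip_width: 0.087
grasp_force: 0.0
```

Call:
step_arm --delta_pos '[[0,0,0],[0,0,0],[0,0,0],[0,0,0],[0,0,0],[0,0,0],[0,0,0],[0,0,0]]' --rot '[[0,0,0],[0,0,0],[0,0,0],[0,0,0],[0,0,0],[0,0,0],[0,0,0],[0,0,0]]' --gripper '[0.2,-0.2,-0.4,-0.6,-0.8,-1,-1,-1]' --squeeze 30

```text
time_s: 5.18
tool_pos: [0.4287, 0.2777, 0.0774]
tool_rot: [179.8, 0.0, -6.0]
force: [-2.3, -8.2, 6.6]
grip_width: 0.0148
grasp_force: 3.9
```

Call:
step_arm --delta_pos '[[0,0.008,0],[0,0.01,0],[0,0.01,0],[0,0.01,0]]' --rot '[[0,0,0],[0,0,0],[0,0,0],[0,0,0]]' --gripper '[-1,-1,-1,-1]'

```text
time_s: 5.68
tool_pos: [0.4286, 0.2772, 0.0775]
tool_rot: [-180.0, -0.0, -5.9]
force: [0.9, 1.3, -1.2]
grip_width: 0.0138
grasp_force: 30.0
```

Call:
step_arm --delta_pos '[[0,0.01,-0.02],[0,0.01,-0.06],[0,0.01,-0.12],[0,0.01,-0.2],[0,0.01,-0.28],[0,0.01,-0.36],[0,0.01,-0.44],[0,0.01,-0.5],[0,0.01,-0.54],[0,0.01,-0.55],[0,0.01,-0.55]]' --rot '[[0,0,0],[0,0,0],[0,0,0],[0,0,0],[0,0,0],[0,0,0],[0,0,0],[0,0,0],[0,0,0],[0,0,0],[0,0,0]]' --gripper '[-1,-1,-1,-1,-1,-1,-1,-1,-1,-1,-1]'

```text
time_s: 7.05
tool_pos: [0.4282, 0.2749, 0.1872]
tool_rot: [180.0, 0.0, -5.9]
force: [-0.1, 1.2, -5.2]
grip_width: 0.0136
grasp_force: 30.0
```

```bash
python3 - <<'E'
from cell import env,viewer; from h import *
c=viewer.read_camera("wrist"); cv2.imwrite("pics/w2.png",c["img"][:,:,::-1])
o=env.get_obs(); print(o["time_s"],o["tool_pos"],o["tool_rot"],o["force"],o["wrist_torque"],o["grasp_force"])
t=viewer.read_camera("top"); print(cast(t,[[206.8,198.4]],0), cast(t,[[283.27,166.48]],.006),delta(o,[.44,.08,.185],-4))
E
```

```text
7.1 [0.4281215  0.27480068 0.18700672] [ 1.79967956e+02  5.01359436e-02 -5.93654391e+00] [-1.0483268   0.57179281 -6.32920449] [ 0.0300377   0.03026874 -0.00415492] 29.98412380227819
[[0.56298362 0.3078412  0.        ]] [[0.65842231 0.07656377 0.006     ]] (array([0.16 , 0.963, 0.01 ]), array([ 0.   ,  0.001, -0.023]))
```

View pics/w2.png

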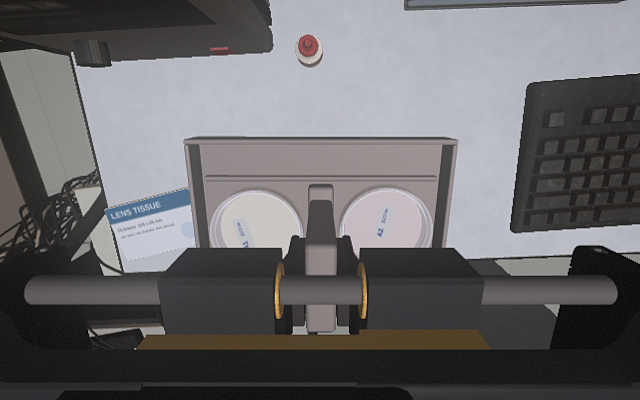

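The tray hangs level, with both dishes at their places, near (255,225) and (385,225). I'll carry it right first, then ahead.

Call:
step_arm --delta_pos '[[0,0.02,0],[0.01,0.06,0],[0.02,0.13,0],[0.03,0.22,0],[0.05,0.32,0],[0.07,0.43,0],[0.09,0.54,0],[0.11,0.65,0],[0.13,0.75,0],[0.15,0.84,0],[0.16,0.91,0],[0.16,0.95,0],[0.16,0.97,0],[0.16,0.97,0]]' --rot '[[0,0,0],[0,0,0],[0,0,-0.004],[0,0,-0.008],[0,0,-0.012],[0,0,-0.016],[0,0,-0.02],[0,0,-0.023],[0,0,-0.023],[0,0,-0.023],[0,0,-0.023],[0,0,-0.023],[0,0,-0.023],[0,0,-0.023]]' --gripper '[-1,-1,-1,-1,-1,-1,-1,-1,-1,-1,-1,-1,-1,-1]'

```text
time_s: 8.9
tool_pos: [0.4401, 0.079, 0.1875]
tool_rot: [-180.0, -0.0, -3.9]
force: [-0.3, -0.1, -6.2]
grip_width: 0.0138
grasp_force: 30.0
```

```bash
python3 - <<'E'
from cell import env,viewer; from h import *
c=viewer.read_camera("wrist"); cv2.imwrite("pics/w3.png",c["img"][:,:,::-1]); np.savez("w3.npz",**c)
o=env.get_obs(); print(o["time_s"],o["tool_pos"],o["tool_rot"],o["force"],c["pose"].round(4))
E
```

```text
8.95 [0.44012305 0.07930559 0.18756567] [-1.79987207e+02 -3.09753163e-03 -3.92315868e+00] [ 0.42951485 -0.10946562 -5.55006772] [[-6.910e-02 -9.570e-01 -2.817e-01  5.182e-01]
 [-9.976e-01  6.630e-02  1.920e-02  7.420e-02]
 [ 3.000e-04  2.824e-01 -9.593e-01  3.383e-01]
 [ 0.000e+00  0.000e+00  0.000e+00  1.000e+00]]
```

View pics/w3.png

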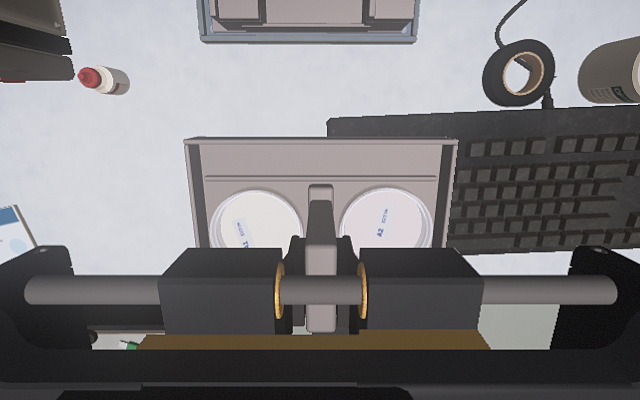

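The dock's near edge is at the top, from (202,42) to (417,42); the bottle and tape are clear. I'll move ahead 75 mm to see the near landings.

Call:
step_arm --delta_pos '[[0.02,0,0],[0.06,0,0],[0.12,0,0],[0.19,0,0],[0.26,0,0],[0.32,0,0],[0.36,0,0],[0.375,0,0],[0.375,0,0]]' --rot '[[0,0,0],[0,0,0],[0,0,0],[0,0,0],[0,0,0],[0,0,0],[0,0,0],[0,0,0],[0,0,0]]' --gripper '[-1,-1,-1,-1,-1,-1,-1,-1,-1]'

```text
time_s: 10.07
tool_pos: [0.5149, 0.0736, 0.1874]
tool_rot: [180.0, 0.0, -4.0]
force: [-0.4, 0.4, -5.9]
grip_width: 0.0136
grasp_force: 30.0
```

```bash
python3 - <<'E'
from cell import env,viewer; from h import *
c=viewer.read_camera("wrist"); np.savez("w4.npz",**c)
cv2.imwrite("pics/w4.png",cv2.resize(c["img"][:150,170:470,::-1],None,fx=2.6,fy=2.6,interpolation=cv2.INTER_CUBIC))
o=env.get_obs(); print(o["time_s"],o["tool_pos"],o["tool_rot"],o["force"])
E
```

```text
10.125 [0.51464857 0.07366356 0.18745938] [ 1.79985350e+02  2.80365393e-02 -3.95019292e+00] [ 0.18443516  0.17651747 -4.95916696]
```

View pics/w4.png

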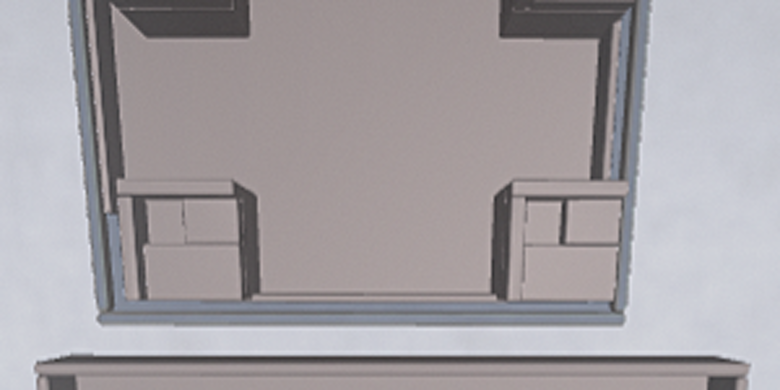

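The crop shows both near landings clearly. The left socket spans about u147–184, v198–243, and the right one u524–564, v198–243. The near deck edge is at v≈299, and the held tray's far rim runs from (36,364) to (750,364). I'll compute the lower tray's place relative to the held tray.

```bash
python3 - <<'E'
from cell import env; from h import *
c=dict(np.load("w4.npz")); o=env.get_obs()
P=lambda q,z:cast(c,(np.array(q,float)+.5)/2.6+[170-.5,-.5],z)[:,:2]
z=.052
lines={k:P(q,z) for k,q in dict(sock_near=[(165,243),(544,243)],deck_near=[(195,299),(570,299)],rsock=[(184.5,220),(564,220)],rdeck=[(241,220),(617,220)],
 dockedge=[(102,318),(624,318)]).items()}
d=lines["sock_near"][1]-lines["sock_near"][0]; print({k:v.round(4).tolist() for k,v in lines.items()})
for k in("sock_near","deck_near","dockedge"):
    d=lines[k][1]-lines[k][0]; print(k,np.degrees(np.arctan2(d[0],-d[1]))*-1)
rim=P([(36,364),(750,364)],o["tool_pos"][2]+.008-.044); d=rim[1]-rim[0]; print("rim",rim,np.linalg.norm(d),"yaw",-np.degrees(np.arctan2(d[0],-d[1])))
# gradient fit of deck_near, dock curb and rim lines for yaw
g=cv2.GaussianBlur(cv2.cvtColor(c["img"],cv2.COLOR_RGB2GRAY),(3,3),0).astype(float)
gy=np.abs(np.diff(g,axis=0))
for nm,v0,us,zz in(("dockouter",125,range(215,405),.0),("rim",139,range(195,450),o["tool_pos"][2]-.036),("deckL",115,range(228,262),z),("traynear",113,range(275,355),.02)):
    pts=[]
    for u in us:
        col=gy[v0-6:v0+7,u]; i=col.argmax(); pts.append((u,v0-6+i+.5+(0 if i in(0,12) else .5*(col[i-1]-col[i+1])/(col[i-1]-2*col[i]+col[i+1]-1e-9))))
    w=cast(c,pts,zz)[:,:2].astype(np.float32); L=cv2.fitLine(w,cv2.DIST_HUBER,0,1e-3,1e-3).ravel(); print(nm,np.median([p[1] for p in pts]),-np.degrees(np.arctan(L[0]/L[1])),L)
yaw=-4; a=np.radians(yaw); ex=np.array([np.cos(a),np.sin(a)]); ey=np.array([-ex[1],ex[0]])
loc=lambda p:np.c_[p@ex,p@ey]
X=[loc(lines["sock_near"])[:,0]+.051, loc(lines["deck_near"])[:,0]+.069]
Y=[loc(lines["rsock"])[:,1]+.007-[.062,-.062], loc(lines["rdeck"])[:,1]+.025-[.062,-.062]]
print("lower X",X,"Y",Y)
L=np.array([np.mean(X),np.mean(Y)]); U=loc(rim).mean(0)-[.060,0]; T=loc(o["tool_pos"][None,:2])[0]
print("lower",L,L[0]*ex+L[1]*ey,"upper-tool",U-T,"shift to centre",L-U)
E
```

```text
{'sock_near': [[0.6099, 0.1416], [0.6014, 0.0184]], 'deck_near': [[0.5918, 0.1343], [0.5832, 0.0101]], 'rsock': [[0.6165, 0.1343], [0.608, 0.0118]], 'rdeck': [[0.6152, 0.1161], [0.6068, -0.0053]], 'dockedge': [[0.5878, 0.1661], [0.5758, -0.0078]]}
sock_near 3.970272610544526
deck_near 3.968448659100812
dockedge 3.9705823520479933
rim [[ 0.58086169  0.14850433]
 [ 0.56992476 -0.00911196]] 0.15799528843656843 yaw 3.9693678513136144
dockouter 125.04347826088942 -4.0137243 [0.06999542 0.9975473  0.5755473  0.06420501]
rim 136.33846153846403 -3.9764855 [0.06934707 0.99759257 0.57828677 0.08413566]
deckL 114.25000000002083 -4.4183784 [0.07703885 0.9970281  0.59207195 0.13377252]
traynear 111.50862068965488 -4.019591 [0.07009757 0.9975401  0.5897333  0.07207042]
lower X [array([0.64957022, 0.64963431]), array([0.64995618, 0.65002471])] Y [array([0.12197945, 0.123206  ]), array([0.12170019, 0.12405142])]
lower [0.64979636 0.12273426] [0.656775   0.07710779] upper-tool [0.00087343 0.00027962] shift to centre [0.14066652 0.01307045]
```

Call:
step_arm --delta_pos '[[0.02,0,0],[0.06,-0.005,0],[0.12,-0.01,0],[0.2,-0.02,0],[0.29,-0.025,0],[0.38,-0.03,0],[0.47,-0.035,0],[0.55,-0.035,0],[0.61,-0.035,0],[0.65,-0.035,0],[0.67,-0.035,0],[0.67,-0.035,0.03],[0.67,-0.035,0.08],[0.67,-0.035,0.14],[0.67,-0.035,0.2],[0.67,-0.035,0.24],[0.67,-0.035,0.25],[0.67,-0.035,0.25]]' --rot '[[0,0,0],[0,0,0],[0,0,0],[0,0,0],[0,0,0],[0,0,0],[0,0,0],[0,0,0],[0,0,0],[0,0,0],[0,0,0],[0,0,0],[0,0,0],[0,0,0],[0,0,0],[0,0,0],[0,0,0],[0,0,0]]' --gripper '[-1,-1,-1,-1,-1,-1,-1,-1,-1,-1,-1,-1,-1,-1,-1,-1,-1,-1]'

```text
time_s: 12.38
tool_pos: [0.6493, 0.0714, 0.1376]
tool_rot: [-180.0, -0.0, -4.0]
force: [0.2, -0.4, -5.4]
grip_width: 0.0137
grasp_force: 30.0
```

```bash
python3 - <<'E'
from cell import env; from h import *
o=env.get_obs(); print(o["time_s"],o["tool_pos"],o["tool_rot"],o["force"],o["wrist_torque"])
E
```

```text
12.375 [0.6492832  0.07135271 0.13761816] [-1.79997711e+02 -1.18461639e-02 -3.96281789e+00] [ 0.15704866 -0.39273412 -5.37346256] [ 0.03393252 -0.01568112  0.01799453]
```

Call:
step_arm --delta_pos '[[0,0,0.01],[0,0,0.02],[0,0,0.025],[0,0,0.03],[0,0,0.034],[0,0,0.038],[0,0,0.04],[0,0,0.04]]' --rot '[[0,0,0],[0,0,0],[0,0,0],[0,0,0],[0,0,0],[0,0,0],[0,0,0],[0,0,0]]' --gripper '[-1,-1,-1,-1,-1,-1,-1,-1]'

```text
time_s: 13.38
tool_pos: [0.6491, 0.0713, 0.1296]
tool_rot: [180.0, 0.0, -4.0]
force: [-0.5, 0.0, -4.9]
grip_width: 0.0138
grasp_force: 30.0
```

Call:
step_arm --delta_pos '[[0,0,0.0025],[0,0,0.005],[0,0,0.0075],[0,0,0.01],[0,0,0.01]]' --rot '[[0,0,0],[0,0,0],[0,0,0],[0,0,0],[0,0,0]]' --gripper '[-1,-1,-1,-1,-1]'

```text
time_s: 14.0
tool_pos: [0.6492, 0.0714, 0.1295]
tool_rot: [180.0, -0.0, -4.0]
force: [-5.4, -0.7, 8.5]
grip_width: 0.0141
grasp_force: 30.0
```

Call:
step_arm --delta_pos '[[0,0,-0.006],[0.006,0,-0.006],[0.012,0,-0.006],[0.018,0,-0.006],[0.024,0,-0.006],[0.024,0,-0.006]]' --rot '[[0,0,0],[0,0,0],[0,0,0],[0,0,0],[0,0,0],[0,0,0]]' --gripper '[-1,-1,-1,-1,-1,-1]'

```text
time_s: 14.75
tool_pos: [0.6529, 0.0715, 0.1296]
tool_rot: [180.0, 0.1, -3.9]
force: [-7.0, -1.6, 7.2]
grip_width: 0.014
grasp_force: 30.0
```

Call:
step_arm --delta_pos '[[0,0,-0.005],[0.005,0,-0.005],[0.01,0,-0.005],[0.01,0,-0.005]]' --rot '[[0,0,0],[0,0,0],[0,0,0],[0,0,0]]' --gripper '[-1,-1,-1,-1]'

```text
time_s: 15.25
tool_pos: [0.6558, 0.0712, 0.1296]
tool_rot: [-180.0, 0.0, -3.9]
force: [-2.9, 0.6, 0.8]
grip_width: 0.014
grasp_force: 30.0
```

```bash
python3 - <<'E'
from cell import env; from h import *
o=env.get_obs(); print(o["time_s"],o["tool_pos"],o["tool_rot"],o["force"],o["wrist_torque"])
E
```

```text
15.25 [0.65578699 0.07123136 0.12956511] [-1.79978599e+02  2.86797637e-02 -3.94541142e+00] [-2.92955592  0.61812765  0.83851881] [ 0.0607638   0.89749567 -0.06144422]
```

Call:
step_arm --delta_pos '[[0.005,0,0],[0.01,0,0],[0.015,0,0],[0.015,0,0]]' --rot '[[0,0,0],[0,0,0],[0,0,0],[0,0,0]]' --gripper '[-1,-1,-1,-1]'

```text
time_s: 15.75
tool_pos: [0.6567, 0.0711, 0.1296]
tool_rot: [180.0, 0.3, -3.9]
force: [-10.6, 0.2, 5.6]
grip_width: 0.0137
grasp_force: 30.0
```

Call:
step_arm --delta_pos '[[-0.007,0,-0.001],[-0.007,-0.006,-0.001],[-0.007,-0.012,-0.001],[-0.007,-0.018,-0.001],[-0.007,-0.02,-0.001]]' --rot '[[0,0,0],[0,0,0],[0,0,0],[0,0,0],[0,0,0]]' --gripper '[-1,-1,-1,-1,-1]'

```text
time_s: 16.38
tool_pos: [0.6566, 0.0713, 0.1297]
tool_rot: [179.7, 0.2, -4.1]
force: [-8.3, -5.6, 5.0]
grip_width: 0.014
grasp_force: 30.0
```

Call:
step_arm --delta_pos '[[-0.004,0,-0.004],[-0.006,0,-0.006],[-0.006,-0.004,-0.006],[-0.006,-0.004,-0.006]]' --rot '[[0,0,0],[0,0,0],[0,0,0],[0,0,0]]' --gripper '[-1,-1,-1,-1]'

```text
time_s: 16.88
tool_pos: [0.6567, 0.0761, 0.1305]
tool_rot: [-180.0, 0.0, -3.9]
force: [-0.7, -0.6, -6.2]
grip_width: 0.014
grasp_force: 30.0
```

Call:
step_arm --delta_pos '[[0,0,0.004],[0,-0.004,0.006],[0,-0.008,0.006],[0,-0.012,0.006],[0,-0.012,0.006]]' --rot '[[0,0,0],[0,0,0],[0,0,0],[0,0,0],[0,0,0]]' --gripper '[-1,-1,-1,-1,-1]'

```text
time_s: 17.5
tool_pos: [0.6568, 0.0776, 0.1298]
tool_rot: [180.0, 0.0, -4.0]
force: [-1.4, -1.1, -5.9]
grip_width: 0.0142
grasp_force: 30.0
```

Call:
step_arm --delta_pos '[[0,-0.003,0.003],[0,-0.006,0.004],[0,-0.009,0.004],[0,-0.012,0.004],[0,-0.012,0.004]]' --rot '[[0,0,0],[0,0,0],[0,0,0],[0,0,0],[0,0,0]]' --gripper '[-1,-1,-1,-1,-1]'

```text
time_s: 18.12
tool_pos: [0.6569, 0.0779, 0.1295]
tool_rot: [179.8, 0.0, -4.0]
force: [-3.9, -5.5, -1.0]
grip_width: 0.0139
grasp_force: 30.0
```

Call:
step_arm --delta_pos '[[0,0.006,0],[-0.002,0.01,0],[-0.003,0.011,0.003],[-0.003,0.012,0.007],[-0.003,0.012,0.011],[-0.003,0.012,0.011]]' --rot '[[0,0,0],[0,0,0],[0,0,0],[0,0,0],[0,0,0],[0,0,0]]' --gripper '[-1,-1,-1,-1,-1,-1]'

```text
time_s: 18.88
tool_pos: [0.6566, 0.0777, 0.1269]
tool_rot: [180.0, -0.0, -4.0]
force: [-0.1, -3.3, -2.8]
grip_width: 0.0139
grasp_force: 30.0
```

```bash
python3 - <<'E'
from cell import env; from h import *
o=env.get_obs(); print(o["time_s"],o["tool_pos"],o["tool_rot"],o["force"],o["wrist_torque"])
E
```

```text
18.875 [0.65664626 0.07770727 0.12689988] [ 1.79984026e+02 -4.81675147e-02 -3.97853223e+00] [-0.09785507 -3.32028685 -2.79103547] [-1.14824641  0.14626092 -0.04127137]
```

The feet are dropping into the sockets, so I'll lower on gently.

Call:
step_arm --delta_pos '[[0,0.003,0.003],[0,0.003,0.008],[0,0.003,0.013],[0,0.003,0.018],[0,0.003,0.023],[0,0.003,0.028],[0,0.003,0.028]]' --rot '[[0,0,0],[0,0,0],[0,0,0],[0,0,0],[0,0,0],[0,0,0],[0,0,0]]' --gripper '[-1,-1,-1,-1,-1,-1,-1]'

```text
time_s: 19.75
tool_pos: [0.656, 0.0776, 0.121]
tool_rot: [-180.0, 0.0, -4.0]
force: [0.0, -1.9, -4.9]
grip_width: 0.0138
grasp_force: 30.0
```

Call:
step_arm --delta_pos '[[0,0,0.003],[0,0,0.006],[0,0,0.009],[0,0,0.011],[0,0,0.011]]' --rot '[[0,0,0],[0,0,0],[0,0,0],[0,0,0],[0,0,0]]' --gripper '[-1,-1,-1,-1,-1]'

```text
time_s: 20.38
tool_pos: [0.6561, 0.0776, 0.1195]
tool_rot: [-180.0, -0.0, -4.0]
force: [-1.8, -1.7, -1.1]
grip_width: 0.0138
grasp_force: 30.0
```

Seated: z dropped exactly 10 mm from deck height, with only light forces. I'll release and back straight up.

Call:
step_arm --delta_pos '[[0,0,0],[0,0,0],[0,0,0],[0,0,0],[0,0,0],[0,0,0]]' --rot '[[0,0,0],[0,0,0],[0,0,0],[0,0,0],[0,0,0],[0,0,0]]' --gripper '[-0.6,-0.5,-0.3,-0.1,0,0]'

```text
time_s: 21.12
tool_pos: [0.6562, 0.0774, 0.1191]
tool_rot: [180.0, 0.0, -4.0]
force: [0.8, -0.0, -0.1]
grip_width: 0.0424
grasp_force: 0.0
```

Call:
step_arm --delta_pos '[[0,0,-0.02],[0,0,-0.06],[0,0,-0.15],[0,0,-0.3],[0,0,-0.45],[0,0,-0.6],[-0.1,0,-0.7],[-0.25,0,-0.7],[-0.25,0,-0.7]]' --rot '[[0,0,0],[0,0,0],[0,0,0],[0,0,0],[0,0,0],[0,0,0],[0,0,0],[0,0,0],[0,0,0]]' --gripper '[0,0,0,0,0,0,0,0,0]'

```text
time_s: 22.25
tool_pos: [0.6053, 0.0818, 0.2614]
tool_rot: [180.0, -0.1, -3.9]
force: [0.2, 0.4, -0.2]
grip_width: 0.0432
grasp_force: 0.0
```

```bash
python3 - <<'E'
from cell import env,viewer; from h import *
c=viewer.read_camera("wrist"); s=viewer.read_camera("scene")
a=cv2.resize(c["img"][:270,100:540],(800,490)); 
cv2.imwrite("pics/w5.png",a[:,:,::-1]); cv2.imwrite("pics/s5.png",cv2.resize(s["img"][140:320,130:350,::-1],None,fx=3.2,fy=3.2,interpolation=cv2.INTER_CUBIC))
o=env.get_obs(); print(o["time_s"],o["tool_pos"],o["force"],o["grip_width"])
E
```

```text
22.35 [0.60680725 0.08067655 0.26038548] [0.06422346 0.25479006 0.24128663] 0.04345569696173172
```

View pics/w5.png

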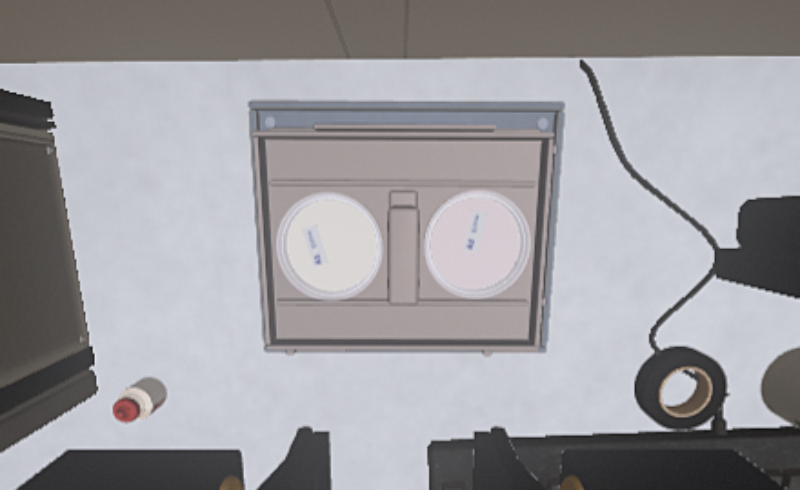

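View pics/s5.png

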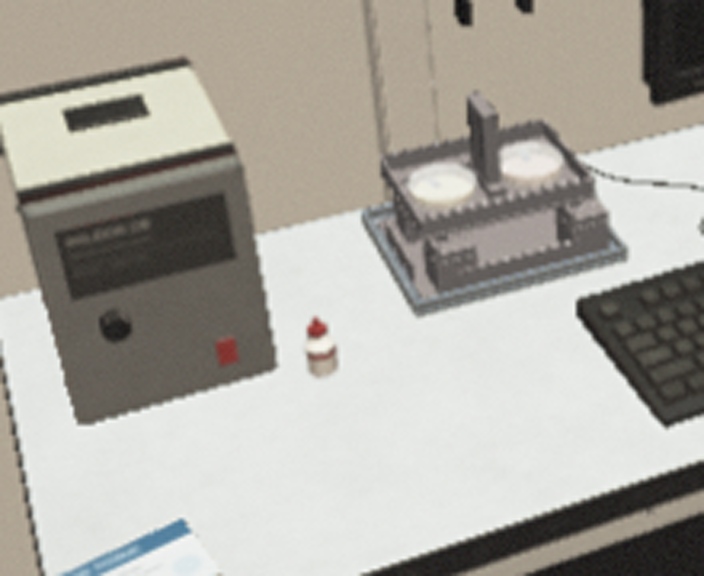

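The tray sits level and square on the lower tray, with both dishes in their nests at (330,245) and (477,245) in the wrist crop. The bottle and tape look undisturbed, and the gripper is clear of everything. I'll hand it in.

```bash
python3 -c "
from cell import env
print(env.sign_off())"
```

```text
the job is handed in; nothing more can be done
None
```

The tray is stacked on the lower tray with its feet home (it dropped the full 10 mm from the decks), level, released and with both dishes in place; I handed it in at about 22 s, and no verdict came back.

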